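Unstack parts onto their kit pads

ROBOT

A 6-joint arm with a two-finger parallel gripper is mounted at the origin on the work surface. World frame = base frame: x ahead of the robot, y to its left, z up, the work surface at z = 0. Lengths are in m, angles in rad, forces in N, time in s.
With the tool pointing down it reaches from about 0.375 to 0.9 m from the base axis. Payload 3.1 kg.
Tool frame: the origin (TCP) lies on the centre line of the jaws, within the pads' length; the fingertips stand 19 mm ahead of it and the grasp point (between the pads) is the TCP; z points along the fingers, y is the line along which they close (so a half turn about z gives the same grasp; the last joint's range is limited). The gripper opens to 85 mm and grips with 20 to 120 N. Pads are 22 mm wide; open, the fingers measure 114 mm over their backs; the gripper's body (76 mm by 85 mm) begins 54 mm behind the grasp point. The pads swing forward as they close: fully open they stand 13 mm farther back than shut.
Start: joints at [-1.454, 0.527, 1.433, -0, 1.181, -0.178], TCP at [0.182, -0.598, 0.25] pointing down, gripper open.
Joint ranges: [-3.08, 3.08], [-0.75, 2.2], [0.22, 2.44], [-1.43, 4.57], [0, 2.65], [-2.85, 2.85]. Speed limits (rad/s): [2.79, 2.79, 3.14, 3.14, 3.14, 3.14].

INTERFACE

Orientations are given as a unit quaternion [x, y, z, w].
In Python, from station import manip gives the robot as it stands.
- The arm moves only by the tool servo_tool, never from a script. Its argument "rows" is a list that holds one entry, the list of rows, each a list of 7 numbers: the turn, a rotation vector about the tool's x, y, z in degrees, then the shift along the tool's x, y, z in m, then the gripper command: -1 is shut, 1 is fully open, values between are in proportion. In form: [[[wx, wy, wz, tx, ty, tz, jaw], ...]]. A call has 1 to 8 rows; each row shifts and turns the commanded pose from where the row before left it, along the tool's axes as they then stand; what a row does not reach is not made up. A row lasts 1/12 s, in which the tool goes at most 41.7 mm and 7.16 degrees, less where a joint would pass 70% of its speed; a pose out of reach is approached as far as the arm can. A call is refused whole if a number of a shift passes 0.0417 or a number of a turn 7.16, either way. A call with a gripper value outside its range is refused whole. The fingers move at their own pace and stop on an object; "squeeze" is the grip in N (left out, the last holds). Time passes only in rows, so rows that do not move let the fingers close. It gives the time, the measured TCP pose, the force, the opening and the grip force at its end, in the units of the state.
- manip.sense(): the state, without advancing time (a new reading comes with each control period).
- manip.snapshot(name): name is "side" or "top"; returns the picture (420x560x3 uint8, blue, green, red); there is no depth.
- manip.camera_info(name): a dict with "K" (3x3 intrinsics, pixels), "camera_from_world" (4x4, takes a point from world to camera coordinates). Camera axes: x right, y down, z forward; pixel columns grow to the right and rows downward; lengths in m; the calibration is good to about 2 mm. A picture is of the moment at which its call begins. camera_info takes no time and is no camera call.
- manip.sign_off(): hands the job in; it is judged then, once.
The state is a dict: "t": time; "q": joint angles; "qd": joint speeds; "tau": joint torques, N m; "tcp_pos": TCP position; "tool_rot": TCP orientation; "force": force on the tool from outside, world axes, zero at the start; "ft_torque": the same for the moment, N m; "finger_gap": opening from 0.0 (shut) to 1.0 (fully open); "gripper_force": force on a finger pad.
Only numpy, scipy, OpenCV 4.12 (cv2) and the standard library are available. Lean on these libraries where they do the work, as an engineer would, in place of code of your own. Each camera call takes 0.05 s, during which the arm holds its last target. There are 200 camera calls.

TASK

Two stacks of electronic parts stand on the bench. Take them apart and lay each of the five parts on the kit pad that carries its own outline: flat, right way up, centred in the outline and, for the rectangular ones, turned to match it. Never tip a part onto its side.

Things in the scene. Friction and masses are not known exactly. Their poses are not given: they have to be found in the camera images.
- case_mid (a point): Closed die-cast aluminium box with flat top, 106 mm long (its x) by 58 mm wide (its y) by 32 mm high, about 240 g. It stands on the bench as the bottom of one of the two stacks (which side changes). This point is the centre of the part, half-way up; z is up.
- tin_mid (a point): Round closed bare-steel tin, 62 mm diameter, 32 mm high, flat lid, about 160 g. It stands on the bench as the bottom of the other stack. This point is the centre of the part, half-way up; z is up.
- sink_mid (a point): Dark metal finned heat sink, 48 mm long (its x, along the fins) by 36 mm wide (its y) by 24 mm high, about 90 g; its two long sides are flat. It lies on the box or on the tin (changes), with the relay on top of it. This point is the centre of the part, half-way up; z is up.
- toroid_mid (a point): Round copper-wound ring transformer with a filled centre, 46 mm diameter, 24 mm high, about 180 g. It lies on the box or on the tin, whichever does not carry the heat sink, with nothing on it. This point is the centre of the part, half-way up; z is up.
- relay_mid (a point): Small white block-shaped relay with black foot, 30 mm long (its x) by 20 mm wide (its y) by 20 mm high, about 30 g. It lies on top of the heat sink. This point is the centre of the part, half-way up; z is up.
- pad_case_top (a point): Fixed flat grey pad 146 x 98 mm, 6 mm thick with no rim, lying on the bench, with a dark inlaid outline edged in white: the long rectangle, 118 x 70 mm, place of the aluminium box. This point is the centre of the outline on the pad's upper face, 6 mm above the bench; its x runs along the outline's long side. It is one of five pads in an arc beyond and beside the stacks; which pad lies where changes every time.
- pad_tin_top (a point): Fixed flat grey pad 102 x 102 mm, 6 mm thick with no rim, lying on the bench, with a dark inlaid outline edged in white: the larger circle, 74 mm across, place of the round tin. This point is the centre of the outline on the pad's upper face, 6 mm above the bench; its x runs along one side of the pad. It is one of five pads in an arc beyond and beside the stacks; which pad lies where changes every time.
- pad_sink_top (a point): Fixed flat grey pad 88 x 76 mm, 6 mm thick with no rim, lying on the bench, with a dark inlaid outline edged in white: the middle-sized rectangle, 60 x 48 mm, place of the heat sink. This point is the centre of the outline on the pad's upper face, 6 mm above the bench; its x runs along the outline's long side. It is one of five pads in an arc beyond and beside the stacks; which pad lies where changes every time.
- pad_toroid_top (a point): Fixed flat grey pad 86 x 86 mm, 6 mm thick with no rim, lying on the bench, with a dark inlaid outline edged in white: the smaller circle, 58 mm across, place of the ring transformer. This point is the centre of the outline on the pad's upper face, 6 mm above the bench; its x runs along one side of the pad. It is one of five pads in an arc beyond and beside the stacks; which pad lies where changes every time.
- pad_relay_top (a point): Fixed flat grey pad 70 x 60 mm, 6 mm thick with no rim, lying on the bench, with a dark inlaid outline edged in white: the smallest rectangle, 42 x 32 mm, place of the relay. This point is the centre of the outline on the pad's upper face, 6 mm above the bench; its x runs along the outline's long side. It is one of five pads in an arc beyond and beside the stacks; which pad lies where changes every time.
There are look-alikes about, which are no part of the job. Leave any red look-alike of the part that bears pad_tin_top alone.

How it is judged:
At the end, for the whole second after the job is handed in: Each part rests still on its own pad: centre within 12 mm of the outline's centre, bearing on the pad (height within 5 mm), upright within 7 degrees; box, heat sink and relay have their long side along the outline's within 12 degrees, either way round (horizontal distance between case_mid and pad_case_top below 0.012 m and z of case_mid in the frame of pad_case_top between 0.011 and 0.021 m and angle between each of case_mid, tin_mid, sink_mid, toroid_mid, relay_mid's own z axis and vertical below 0.12 rad and linear speed of each of case, tin, sink, toroid, relay below 0.02 m/s and angle between the x axis of case_mid and the x axis of pad_case_top, either way round below 0.21 rad and horizontal distance between tin_mid and pad_tin_top below 0.012 m and z of tin_mid in the frame of pad_tin_top between 0.011 and 0.021 m and horizontal distance between sink_mid and pad_sink_top below 0.012 m and z of sink_mid in the frame of pad_sink_top between 0.007 and 0.017 m and angle between the x axis of sink_mid and the x axis of pad_sink_top, either way round below 0.21 rad and horizontal distance between toroid_mid and pad_toroid_top below 0.012 m and z of toroid_mid in the frame of pad_toroid_top between 0.007 and 0.017 m and horizontal distance between relay_mid and pad_relay_top below 0.012 m and z of relay_mid in the frame of pad_relay_top between 0.005 and 0.015 m and angle between the x axis of relay_mid and the x axis of pad_relay_top, either way round below 0.21 rad); the robot touches nothing.
It fails at once if the aluminium box is tipped onto its side (angle between case_mid's own z axis and vertical above 1.1 rad).
It fails at once if the tin is tipped onto its side (angle between tin_mid's own z axis and vertical above 1.1 rad).
It fails at once if the heat sink is tipped onto its side (angle between sink_mid's own z axis and vertical above 1.1 rad).
It fails at once if the ring transformer is tipped onto its side (angle between toroid_mid's own z axis and vertical above 1.1 rad).
It fails at once if the relay is tipped onto its side (angle between relay_mid's own z axis and vertical above 1.1 rad).
It also fails if it takes over 115 s, if anything falls off the work surface, if the arm or the gripper's body presses on something with over 40 N, if the wrist force passes 120 N, or if a joint passes its speed limit or range.

## Working session

There is one attempt and no reset: what is moved stays moved. The work goes in short steps, Python scripts to look and compute and a tool call to move; the robot and the scene stay as the last step left them, time stands still between calls to the robot, and variables do not carry over. Pictures are saved under pics/ and viewed, at most 14 in all, crops included, and the job is handed in when it is done.

Besides the shell and the picture viewer there is one more tool, called after "Emit:" as name(argument=value, ...), one argument or row to a line, values as JSON. servo_tool: Moves the arm, as the interface text tells. Its arguments: {"type":"object","properties":{"rows":{"type":"array","items":{"type":"array","items":{"type":"array","items":{"type":"number"}}}},"squeeze":{"type":"number"}},"required":["rows"]}

```bash
mkdir -p pics; ls; python3 - <<'E'
from station import manip
import cv2,numpy as np
np.set_printoptions(precision=4,suppress=True)
s=manip.sense();print(s['t'],s['tcp_pos'],s['tool_rot'],s['finger_gap'],s['force'])
for n in('top','side'):
    cv2.imwrite(f'pics/{n}0.png',manip.snapshot(n)); c=manip.camera_info(n);print(n,np.array(c['K']),np.array(c['camera_from_world']))
E
```

```text
pics
0.0 [ 0.1815 -0.5974  0.2493] [ 0.9892  0.1469  0.     -0.0011] 1.0019320845746729 [-0.4323  0.2015 -0.2674]
top [[527.2923   0.     279.1749]
 [  0.     527.2923 214.9319]
 [  0.       0.       1.    ]] [[-0.0031 -0.9999  0.0168 -0.0095]
 [-0.9915  0.0009 -0.1304  0.5033]
 [ 0.1304 -0.017  -0.9913  1.3865]
 [ 0.      0.      0.      1.    ]]
side [[518.8808   0.     276.8054]
 [  0.     518.8808 208.917 ]
 [  0.       0.       1.    ]] [[-0.9497 -0.3126  0.0204  0.469 ]
 [-0.2222  0.6262 -0.7473  0.1524]
 [ 0.2208 -0.7143 -0.6641  1.2625]
 [ 0.      0.      0.      1.    ]]
```

View pics/top0.png

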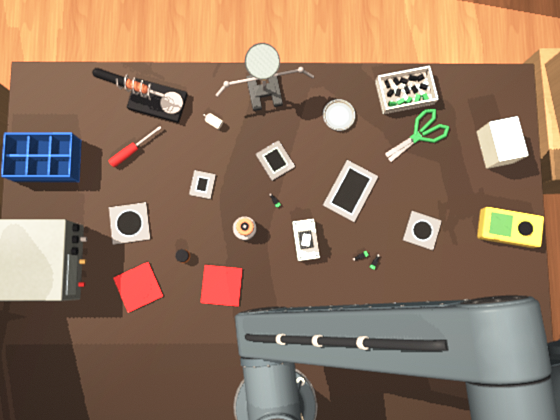

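View pics/side0.png

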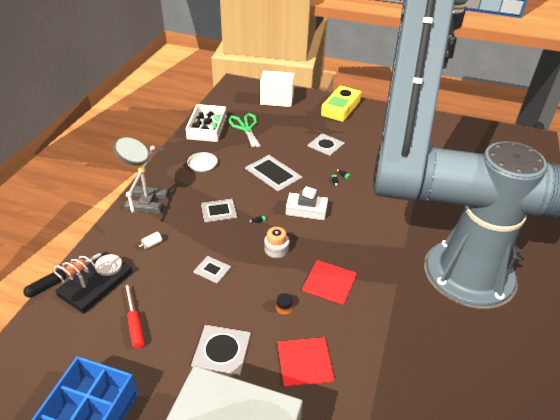

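The top view shows the box, heat sink and relay stack at about (305,240) and the tin with the toroid at (244,228). The pads are: tin (129,222), toroid (422,230), case (351,190), sink (275,160) and relay (202,184).

```bash
cat > h.py <<'E'
from station import manip
import cv2,numpy as np
np.set_printoptions(precision=4,suppress=True)
def cam(n):
    c=manip.camera_info(n);return np.array(c['K']),np.array(c['camera_from_world'])
def ray(n,uv,z):
    K,T=cam(n);R,t=T[:3,:3],T[:3,3];o=-R.T@t
    d=R.T@np.linalg.inv(K)@np.array([uv[0],uv[1],1.]);return (o+d*(z-o[2])/d[2])[:3]
def proj(n,p):
    K,T=cam(n);c=K@(T[:3,:3]@np.array(p)+T[:3,3]);return c[:2]/c[2]
def rect(n,pts,z):
    P=np.array([ray(n,p,z)[:2] for p in np.asarray(pts).reshape(-1,2)],np.float32)*1000
    (c,(w,h),a)=cv2.minAreaRect(P)
    if w<h:w,h,a=h,w,a+90
    return np.array(c),w,h,(a+90)%180-90
E
python3 - <<'E'
from h import *
im=cv2.imread('pics/top0.png');g=cv2.cvtColor(im,cv2.COLOR_BGR2GRAY)
for k,(u,v,r) in dict(tin=(129,222,30),toroid=(422,230,27),case=(351,190,40),sink=(275,160,26),relay=(202,184,20)).items():
    x0,y0=u-r,v-r;roi=cv2.resize(g[y0:v+r,x0:u+r],None,fx=4,fy=4,interpolation=cv2.INTER_CUBIC)
    for nm,m,z in (('outl',roi<90,.006),('pad',roi>115,.006)):
        cs,_=cv2.findContours(m.astype(np.uint8),cv2.RETR_EXTERNAL,cv2.CHAIN_APPROX_NONE)
        cs=[c for c in cs if (cv2.pointPolygonTest(c,(4.*r,4.*r),False)>=0)]
        for c in cs:
            p=(c.reshape(-1,2)+.5)/4-.5+[x0,y0]; print(k,nm,rect('top',p,z),'inv-img ctr',p.mean(0))
crop=np.vstack([cv2.resize(im[200:270,215:345],None,fx=5,fy=5,interpolation=cv2.INTER_CUBIC)])
side=cv2.imread('pics/side0.png')[180:262,255:340]
cv2.imwrite('pics/c1.png',crop[:, :]);cv2.imwrite('pics/c2.png',cv2.resize(side,None,fx=6,fy=6,interpolation=cv2.INTER_CUBIC))
E
```

```text
tin outl (array([485.9943, 399.1517]), 61.96929931640625, 61.710201263427734, 1.7816129922866821) inv-img ctr [128.783  222.8472]
tin pad (array([485.9716, 399.6142]), 106.78897094726562, 106.29364013671875, 7.913262367248535) inv-img ctr [128.7813 222.4342]
toroid outl (array([ 464.7322, -403.1725]), 46.29994583129883, 44.842891693115234, 89.90475463867188) inv-img ctr [421.9539 229.9816]
toroid pad (array([ 464.8545, -402.5493]), 89.6759033203125, 89.50747680664062, 71.22102355957031) inv-img ctr [421.6984 229.9798]
case outl (array([ 575.6894, -207.8259]), 107.80838012695312, 59.78599548339844, -28.7578125) inv-img ctr [350.1854 190.3357]
case pad (array([ 575.9697, -207.467 ]), 150.43487548828125, 101.44337463378906, -28.681724548339844) inv-img ctr [350.0014 190.4104]
sink outl (array([661.9643,   0.7287]), 49.79893112182617, 37.90097427368164, 30.957469940185547) inv-img ctr [274.7811 159.6628]Traceback (most recent call last):
  File "<stdin>", line 9, in <module>
  File "h.py", line 12, in rect
    P=np.array([ray(n,p,z)[:2] for p in np.asarray(pts).reshape(-1,2)],np.float32)*1000
                ~~~^^^^^^^
  File "h.py", line 7, in ray
    K,T=cam(n);R,t=T[:3,:3],T[:3,3];o=-R.T@t
        ~~~^^^
  File "h.py", line 5, in cam
    c=manip.camera_info(n);return np.array(c['K']),np.array(c['camera_from_world'])
ValueError: time passes only in moves, steps and waits
```

```bash
sed -i 's/^def cam/import functools\n@functools.cache\ndef cam/' h.py
python3 - <<'E'
from h import *
im=cv2.imread('pics/top0.png');g=cv2.cvtColor(im,cv2.COLOR_BGR2GRAY)
for k,(u,v,r) in dict(sink=(275,160,26),relay=(202,184,20)).items():
    x0,y0=u-r,v-r;roi=cv2.resize(g[y0:v+r,x0:u+r],None,fx=4,fy=4,interpolation=cv2.INTER_CUBIC)
    for nm,m,z in (('outl',roi<90,.006),('pad',roi>115,.006)):
        cs,_=cv2.findContours(m.astype(np.uint8),cv2.RETR_EXTERNAL,cv2.CHAIN_APPROX_NONE)
        cs=[c for c in cs if (cv2.pointPolygonTest(c,(4.*r,4.*r),False)>=0)]
        for c in cs:
            p=(c.reshape(-1,2)+.5)/4-.5+[x0,y0]; print(k,nm,rect('top',p,z))
cv2.imwrite('pics/c1.png',cv2.resize(im[205:270,215:330],None,fx=6,fy=6,interpolation=cv2.INTER_CUBIC))
side=cv2.imread('pics/side0.png')[180:262,255:340]
cv2.imwrite('pics/c2.png',cv2.resize(side,None,fx=6,fy=6,interpolation=cv2.INTER_CUBIC))
E
```

```text
sink outl (array([661.9643,   0.7287]), 49.79893112182617, 37.90097427368164, 30.957469940185547)
sink pad (array([662.1025,   1.1057]), 92.0372543334961, 80.01472473144531, 31.599925994873047)
relay outl (array([593.147 , 202.4545]), 31.35934829711914, 21.558176040649414, -11.471115112304688)
relay pad (array([592.9001, 202.899 ]), 75.0541000366211, 64.24617767333984, -11.372772216796875)
```

View pics/c1.png

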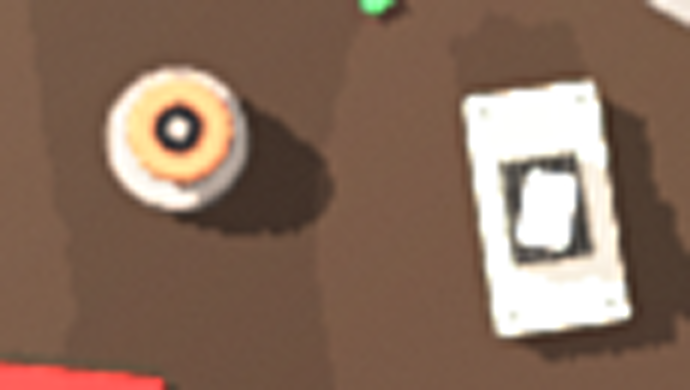

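View pics/c2.png

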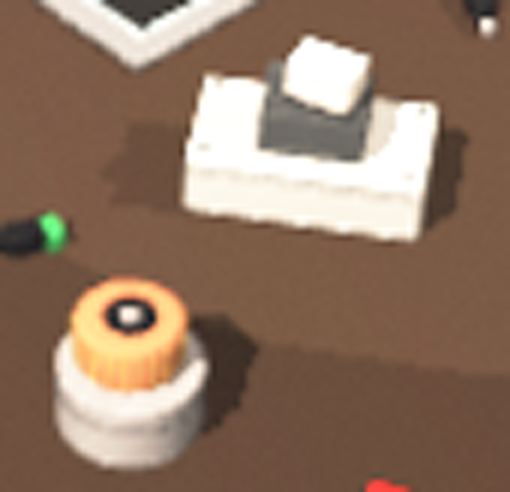

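The crops show an upright toroid on the tin at crop (178,130), and the box with the heat sink and a relay turned slightly relative to it at crop (547,210). Next I'll measure the top faces.

```bash
python3 - <<'E'
from h import *
im=cv2.imread('pics/top0.png')
S=8;x0,y0=215,205
b=cv2.resize(im[205:270,215:330],None,fx=S,fy=S,interpolation=cv2.INTER_CUBIC)
g=cv2.cvtColor(b,cv2.COLOR_BGR2GRAY);hsv=cv2.cvtColor(b,cv2.COLOR_BGR2HSV)
def cont(m,pt):
    cs,_=cv2.findContours(m.astype(np.uint8),cv2.RETR_EXTERNAL,cv2.CHAIN_APPROX_NONE)
    return [(c.reshape(-1,2)+.5)/S-.5+[x0,y0] for c in cs if cv2.contourArea(c)>500 and cv2.pointPolygonTest(c,(float(pt[0]*S/6),float(pt[1]*S/6)),False)>=0]
for c in cont(g>165,(480,200)):print('case',rect('top',c,.032))
for c in cont(g>165,(480,200)):print('case n',len(c))
dark=(g<130)&(hsv[...,0]>=0)
sub=np.zeros_like(g);cv2.rectangle(sub,(int(485*S/6),int(135*S/6)),(int(605*S/6),int(280*S/6)),1,-1)
cs=np.argwhere(((g<125)&(sub>0)))[:,::-1]
print('sink',rect('top',(cs+.5)/S-.5+[x0,y0],.056))
for c in cont((g>170),(547,210)):print('relay',rect('top',c,.076), len(c))
ora=(hsv[...,1]>70)&(hsv[...,2]>215)
for c in cont(ora|(np.hypot(*(np.indices(g.shape)[::-1]-np.array([178,130]).reshape(2,1,1)*S/6))<35*S/6),(178,130)):
    (q,r)=cv2.minEnclosingCircle(c.astype(np.float32));print('toroid',ray('top',q,.056),r*2.44)
    print(ray('top',c.mean(0),.056))
for c in cont((g>150),(115,145)):
    (q,r)=cv2.minEnclosingCircle(c.astype(np.float32));print('tin',ray('top',q,.032),r*2.5)
sd=cv2.imread('pics/side0.png')
for n,p in dict(tor=(.464,.08,.056)).items():pass
for n,uv,z in (('toroid',(255+130/6,180+317/6),.056),('relay',(255+328/6,180+68/6),.076),):print('side',n,ray('side',uv,z))
E
```

```text
case (array([437.8636, -80.8288]), 109.6078872680664, 61.61752700805664, 7.711862087249756)
case n 967
sink (array([435.9661, -78.8458]), 70.08248901367188, 44.70085144042969, -7.542564392089844)
relay (array([434.1724, -77.8679]), 105.99683380126953, 59.59850311279297, 7.71211576461792) 966
toroid [0.4696 0.0811 0.056 ] 21.88620262145996
[0.47   0.0818 0.056 ]
tin [0.4693 0.0842 0.032 ] 29.831879138946533
side toroid [0.4681 0.083  0.056 ]
side relay [ 0.4292 -0.074   0.076 ]
```

```bash
python3 - <<'E'
from h import *
im=cv2.imread('pics/top0.png')
S=8;x0,y0=215,205
b=cv2.resize(im[205:270,215:330],None,fx=S,fy=S,interpolation=cv2.INTER_CUBIC)
g=cv2.cvtColor(b,cv2.COLOR_BGR2GRAY)
for th in (140,190):
    m=(g<th).astype(np.uint8);cs,h=cv2.findContours(m,cv2.RETR_CCOMP,cv2.CHAIN_APPROX_NONE)
    for c,hh in zip(cs,h[0]):
        p=(c.reshape(-1,2)+.5)/S-.5+[x0,y0]
        if cv2.contourArea(c)>1500 and np.hypot(*(p.mean(0)-[306,239.7]))<4: print(th,'relay' if hh[3]>=0 else 'sink',rect('top',p,.076 if hh[3]>=0 else .056))
f=lambda pts,z:rect('top',[(x0+(u+.5)/6-.5,y0+(v+.5)/6-.5) for u,v in pts],z)
print('hand sink',f([(503,160),(575,152),(592,256),(517,264)],.056))
print('hand relay',f([(526,168),(578,170),(573,252),(518,245)],.076))
E
```

```text
140 sink (array([434.9937, -79.3102]), 45.27756118774414, 34.62492752075195, 8.81663703918457)
140 relay (array([434.1683, -77.8178]), 107.66655731201172, 61.22264862060547, 7.7389960289001465)
190 sink (array([434.9393, -79.3774]), 47.846256256103516, 36.98800277709961, 9.167770385742188)
190 relay (array([433.2386, -78.443 ]), 34.273193359375, 24.099315643310547, -9.736473083496094)
190 relay (array([434.1489, -77.8951]), 106.05078125, 59.64638137817383, 7.711859703063965)
hand sink (array([435.5651, -80.095 ]), 46.837154388427734, 33.101810455322266, 7.192071437835693)
hand relay (array([433.397 , -78.9656]), 35.657623291015625, 23.913270950317383, -4.1067657470703125)
```

Estimates (m, deg):

| Item | x | y | Angle |
|---|---|---|---|
| Relay | .433 | -.079 | -8° |
| Heat sink | .435 | -.079 | 9° |
| Box | .438 | -.081 | 7.7° |
| Toroid | .469 | .081 | – |
| Tin | .469 | .084 | – |

Sizes match what was given. I'll move over the relay now.

Emit:
servo_tool(
  rows=[
    [[0,0,6.2,0,0,0,1],[0,0,6.2,0,0,0,1],[0,0,6.2,0,0,0,1],[0,0,6.2,0,0,0,1],[0,0,0,0.012,-0.0366,0,1],[0,0,0,0.012,-0.0366,0,1],[0,0,0,0.012,-0.0366,0,1],[0,0,0,0.012,-0.0366,0,1]],
  ],
  squeeze=40,
)

```text
t: 0.77
tcp_pos: [0.2495, -0.4578, 0.2497]
tool_rot: [0.998, -0.07, -0.0, -0.001]
force: [1.4, -0.1, -0.1]
finger_gap: 1.003
gripper_force: 0.0
```

Emit:
servo_tool(
  rows=[
    [[0,0,0,0.012,-0.0366,0,1],[0,0,0,0.012,-0.0366,0,1],[0,0,0,0.012,-0.0366,0,1],[0,0,0,0.012,-0.0366,0,1],[0,0,0,0.012,-0.0366,0,1],[0,0,0,0.012,-0.0366,0,1],[0,0,0,0.012,-0.0366,0,1],[0,0,0,0.012,-0.0366,0,1]],
  ],
)

```text
t: 1.43
tcp_pos: [0.3849, -0.1809, 0.2502]
tool_rot: [0.998, -0.069, -0.0, -0.0]
force: [0.3, 0.0, 0.1]
finger_gap: 0.999
gripper_force: 0.0
```

Emit:
servo_tool(
  rows=[
    [[0,0,0,0.012,-0.0366,0,1],[0,0,0,0.012,-0.0366,0,1],[0,0,0,0.01,-0.0366,0,1],[0,0,0,0,0,0,0],[0,0,0,0,0,0,0]],
  ],
)

```text
t: 1.85
tcp_pos: [0.4336, -0.0767, 0.2501]
tool_rot: [0.998, -0.066, -0.0, -0.0]
force: [0.7, 1.0, -0.1]
finger_gap: 0.749
gripper_force: 0.0
```

```bash
cat >> h.py <<'E'
def to(x,y,z,phi=None,p=None,f=None):
    s=manip.sense();q=s['tool_rot'];f0=np.degrees(2*np.arctan2(q[1],q[0]))
    f0=(f0+90)%180-90
    p=s['tcp_pos'] if p is None else p; f=f0 if f is None else f
    phi=f if phi is None else phi
    d=np.array([x,y,z])-p;a=np.radians(phi);c,sn=np.cos(a),np.sin(a)
    print('t',round(s['t'],2),'tcp',np.array(s['tcp_pos']),'phi',round(f0,2),'F',np.array(s['force']),'gap',round(s['finger_gap'],3),'gf',s['gripper_force'],'q6',s['q'][5])
    print(' turn wz',round(f-phi,2),'then tx,ty,tz mm',np.round(1000*np.array([d[0]*c+d[1]*sn,d[0]*sn-d[1]*c,-d[2]]),1))
E
python3 - <<'E'
from h import *
to(.4333,-.0787,.079,-8)
E
```

```text
t 1.85 tcp [ 0.4336 -0.0767  0.2501] phi -7.61 F [ 0.6809  1.0221 -0.1341] gap 0.749 gf 0.0 q6 1.2738831561958492
 turn wz 0.39 then tx,ty,tz mm [  0.    2.1 171.1]
```

Emit:
servo_tool(
  rows=[
    [[0,0,0,0,0,0.035,0.2],[0,0,0,0,0,0.035,0.2],[0,0,0,0,0,0.035,0.2],[0,0,0,0,0,0.035,0.2],[0,0,0,0,0,0.02,0.2],[0,0,0,0,0,0.01,0.2],[0,0,0,0,0,0,0.2],[0,0,0,0,0,0,0.2]],
  ],
)

```text
t: 2.52
tcp_pos: [0.433, -0.0798, 0.0799]
tool_rot: [0.998, -0.07, -0.001, -0.0]
force: [-0.3, 0.8, -0.2]
finger_gap: 0.602
gripper_force: 0.0
```

Emit:
servo_tool(
  rows=[
    [[0,0,0,0,0,0,-1],[0,0,0,0,0,0,-1],[0,0,0,0,0,0,-1],[0,0,0,0,0,0,-1],[0,0,0,0,0,0,-1],[0,0,0,0,0,0,-1]],
  ],
)

```text
t: 3.02
tcp_pos: [0.4342, -0.0793, 0.0815]
tool_rot: [0.998, -0.069, 0.001, 0.001]
force: [-1.9, -2.4, 7.1]
finger_gap: 0.22
gripper_force: 40.7
```

```bash
python3 - <<'E'
from h import *
cv2.imwrite('pics/s1.png',manip.snapshot('side')[140:280,200:400])
to(.593,.2027,.13,-11.4)
E
python3 -c "
import cv2;cv2.imwrite('pics/s1b.png',cv2.resize(cv2.imread('pics/s1.png'),None,fx=4,fy=4,interpolation=2))"
```

```text
t 3.07 tcp [ 0.4342 -0.0793  0.0815] phi -7.88 F [-1.265  -2.003   6.3333] gap 0.223 gf 40.66632628440857 q6 1.2744974969652814
 turn wz 3.52 then tx,ty,tz mm [  99.9 -307.8  -48.5]
```

View pics/s1b.png

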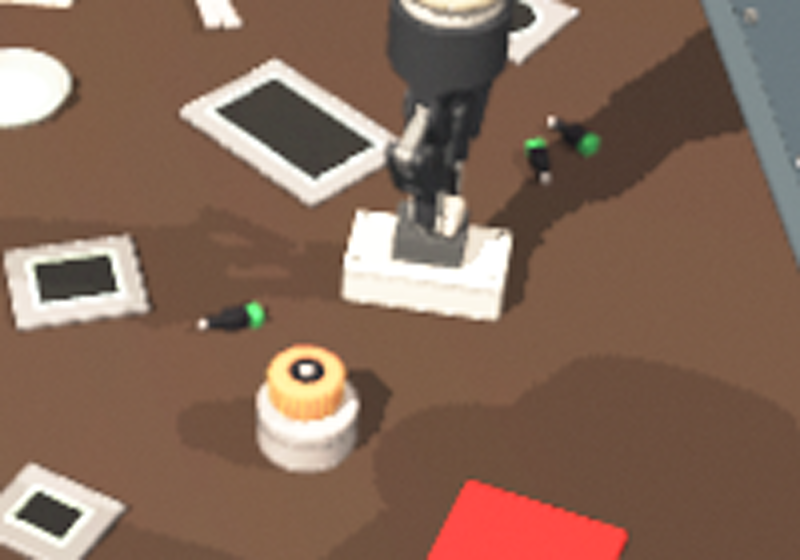

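The relay is gripped upright. The tips just touched the sink top (about 6 N up), so effectively they reach about 25 mm ahead of the TCP. I'll lift and carry it to the relay pad.

Emit:
servo_tool(
  rows=[
    [[0,0,0,0,0,-0.01,-1],[0,0,0,0,0,-0.02,-1],[0,0,3.5,0,0,-0.02,-1],[0,0,0,0.011,-0.034,0,-1],[0,0,0,0.011,-0.034,0,-1],[0,0,0,0.011,-0.034,0,-1],[0,0,0,0.011,-0.034,0,-1],[0,0,0,0.011,-0.034,0,-1]],
  ],
)

```text
t: 3.73
tcp_pos: [0.5215, 0.0788, 0.131]
tool_rot: [0.995, -0.099, 0.0, -0.0]
force: [0.5, -1.4, -0.1]
finger_gap: 0.222
gripper_force: 39.8
```

Emit:
servo_tool(
  rows=[
    [[0,0,0,0.011,-0.034,0,-1],[0,0,0,0.011,-0.034,0,-1],[0,0,0,0.011,-0.034,0,-1],[0,0,0,0.011,-0.034,0,-1],[0,0,0,0,0,0.02,-1],[0,0,0,0,0,0.02,-1],[0,0,0,0,0,0,-1],[0,0,0,0,0,0,-1]],
  ],
)

```text
t: 4.4
tcp_pos: [0.5897, 0.2017, 0.0895]
tool_rot: [0.995, -0.099, -0.002, 0.0]
force: [-0.1, -0.6, 0.5]
finger_gap: 0.22
gripper_force: 39.8
```

```bash
python3 - <<'E'
from h import *
to(.593,.2027,.033,-11.4)
cv2.imwrite('pics/t2.png',cv2.resize(manip.snapshot('side')[190:330,150:290],None,fx=4,fy=4,interpolation=2))
E
```

```text
t 4.4 tcp [0.5897 0.2017 0.0895] phi -11.38 F [-0.0865 -0.6349  0.5289] gap 0.22 gf 39.80519235134125 q6 1.9199308893534757
 turn wz 0.02 then tx,ty,tz mm [ 3.1 -1.6 56.5]
```

View pics/t2.png

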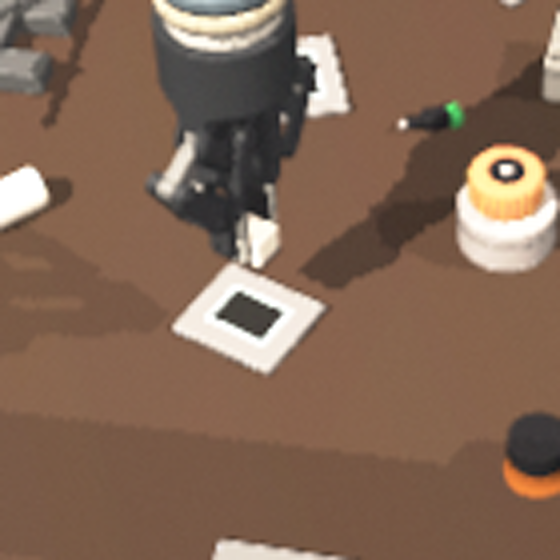

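The relay hangs level above its pad. Now I'll lower it, release it and back off.

Emit:
servo_tool(
  rows=[
    [[0,0,0,0.004,-0.0016,0.025,-1],[0,0,0,0,0,0.02,-1],[0,0,0,0,0,0.008,-1],[0,0,0,0,0,0.003,-1],[0,0,0,0,0,0,-1],[0,0,0,0,0,0,-1]],
  ],
)

```text
t: 4.95
tcp_pos: [0.596, 0.2024, 0.0355]
tool_rot: [0.995, -0.1, 0.001, -0.0]
force: [-0.1, 0.2, -0.1]
finger_gap: 0.22
gripper_force: 39.8
```

```bash
python3 - <<'E'
from h import *
to(.593,.2027,.0315,-11.4)
E
```

```text
t 4.95 tcp [0.596  0.2024 0.0355] phi -11.43 F [-0.0821  0.1525 -0.1231] gap 0.22 gf 39.80710208415985 q6 1.9202241546066645
 turn wz -0.03 then tx,ty,tz mm [-3.1  0.3  4. ]
```

Emit:
servo_tool(
  rows=[
    [[0,0,0,-0.003,0,0.002,-1],[0,0,0,0,0,0.002,-1],[0,0,0,0,0,0,-1],[0,0,0,0,0,0,-1],[0,0,0,0,0,0,-0.2],[0,0,0,0,0,0,-0.2],[0,0,0,0,0,0,0.2]],
  ],
)

```text
t: 5.53
tcp_pos: [0.5924, 0.203, 0.0303]
tool_rot: [0.995, -0.099, 0.0, -0.0]
force: [0.3, -0.6, 0.3]
finger_gap: 0.524
gripper_force: 0.0
```

Emit:
servo_tool(
  rows=[
    [[0,0,0,0,0,0,0.2],[0,0,0,0,0,-0.01,0.2],[0,0,0,0,0,-0.03,0.2],[0,0,0,0,0,-0.04,0.2],[0,0,0,0,0,-0.04,0.2],[0,0,0,0,0,0,0.3]],
  ],
)

```text
t: 6.03
tcp_pos: [0.5976, 0.204, 0.1591]
tool_rot: [0.995, -0.099, 0.008, -0.002]
force: [1.1, 0.5, 0.2]
finger_gap: 0.651
gripper_force: 0.0
```

```bash
python3 - <<'E'
from h import *
to(.435,-.0793,.06,8.8)
E
```

```text
t 6.03 tcp [0.5976 0.204  0.1591] phi -11.39 F [1.1084 0.458  0.1643] gap 0.651 gf 0.0 q6 1.9218878673326243
 turn wz -20.19 then tx,ty,tz mm [-204.   255.1   99.1]
```

Emit:
servo_tool(
  rows=[
    [[0,0,-6.8,0,0,0,0.3],[0,0,-6.8,0,0,0,0.3],[0,0,-6.6,0,0,0,0.3],[0,0,0,0,0,0,0.3]],
  ],
)

```text
t: 6.37
tcp_pos: [0.5924, 0.203, 0.151]
tool_rot: [0.997, 0.078, 0.0, -0.0]
force: [-0.0, -0.6, -1.3]
finger_gap: 0.649
gripper_force: 0.0
```

```bash
python3 - <<'E'
from h import *
im=manip.snapshot('top');cv2.imwrite('pics/top2.png',im)
S=8;x0,y0=215,205
b=cv2.resize(im[205:270,215:330],None,fx=S,fy=S,interpolation=cv2.INTER_CUBIC);g=cv2.cvtColor(b,cv2.COLOR_BGR2GRAY)
for th in (140,190):
    m=(g<th).astype(np.uint8);cs,h=cv2.findContours(m,cv2.RETR_CCOMP,cv2.CHAIN_APPROX_NONE)
    for c,hh in zip(cs,h[0]):
        p=(c.reshape(-1,2)+.5)/S-.5+[x0,y0]
        if cv2.contourArea(c)>1500 and np.hypot(*(p.mean(0)-[306,239.7]))<5: print(th,rect('top',p,.056))
to(.435,-.0793,.06,8.8)
s=manip.snapshot('side');cv2.imwrite('pics/side2.png',cv2.resize(s[170:310,170:350],None,fx=4,fy=4,interpolation=2))
E
```

```text
140 (array([436.0002, -78.6309]), 47.17620086669922, 36.35578155517578, 7.817111492156982)
140 (array([435.2909, -79.1549]), 108.10186767578125, 61.71431350708008, 7.633232593536377)
190 (array([436.326 , -78.6933]), 50.49690628051758, 38.85145568847656, 7.677286148071289)
190 (array([435.2605, -79.343 ]), 106.60757446289062, 59.8834114074707, 7.340301513671875)
t 6.42 tcp [0.5924 0.203  0.1508] phi 8.65 F [ 0.3951 -0.9631  0.1096] gap 0.651 gf 0.0 q6 1.57172903644135
 turn wz -0.15 then tx,ty,tz mm [-198.7  254.9   90.8]
```

View pics/side2.png

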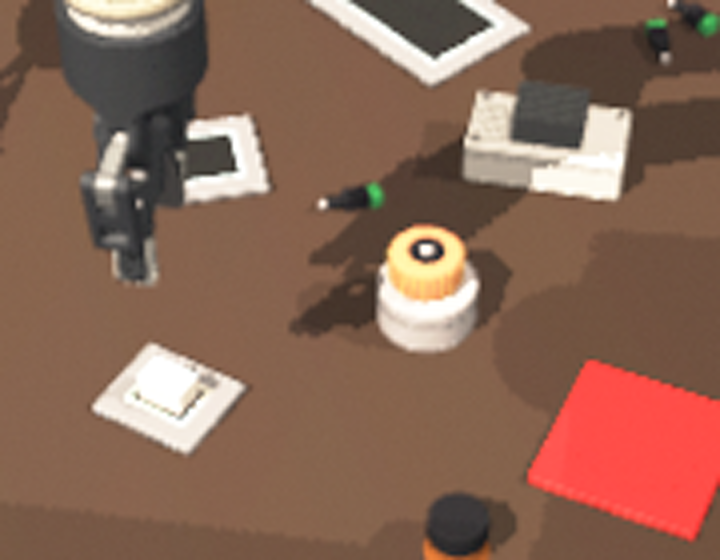

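The relay lies upright on its pad and the sink is at (.436,-.079), 7.7°. I'll grasp the sink.

Emit:
servo_tool(
  rows=[
    [[0,0,0.9,-0.0246,0.0319,0,0.3],[0,0,0,-0.0246,0.0319,0,0.3],[0,0,0,-0.0246,0.0319,0,0.3],[0,0,0,-0.0246,0.0319,0,0.3],[0,0,0,-0.0246,0.0319,0,0.4],[0,0,0,-0.0246,0.0319,0,0.4],[0,0,0,-0.0246,0.0319,0,0.4],[0,0,0,-0.0246,0.0319,0,0.4]],
  ],
)

```text
t: 7.13
tcp_pos: [0.4321, -0.0784, 0.1506]
tool_rot: [0.998, 0.068, 0.0, 0.0]
force: [-0.0, -1.4, 0.1]
finger_gap: 0.699
gripper_force: 0.0
```

Emit:
servo_tool(
  rows=[
    [[0,0,0,0,0,0,0.4],[0,0,0,0,0,0.03,0.4],[0,0,0,0,0,0.03,0.4],[0,0,0,0,0,0.02,0.4],[0,0,0,0,0,0.01,0.4],[0,0,0,0,0,0,0.4],[0,0,0,0,0,0,0.4]],
  ],
)

```text
t: 7.72
tcp_pos: [0.4331, -0.0768, 0.06]
tool_rot: [0.998, 0.068, -0.0, -0.0]
force: [0.6, 0.8, 1.1]
finger_gap: 0.701
gripper_force: 0.0
```

```bash
python3 - <<'E'
from h import *
to(.436,-.0787,.06,7.7)
E
```

```text
t 7.72 tcp [ 0.4331 -0.0768  0.06  ] phi 7.82 F [0.5651 0.7677 1.0558] gap 0.701 gf 0.0 q6 1.003463927132539
 turn wz 0.12 then tx,ty,tz mm [ 2.6  2.2 -0. ]
```

Emit:
servo_tool(
  rows=[
    [[0,0,0,0.0025,0.002,0,0.3],[0,0,0,0,0,0,-1],[0,0,0,0,0,0,-1],[0,0,0,0,0,0,-1],[0,0,0,0,0,0,-1],[0,0,0,0,0,0,-1],[0,0,0,0,0,0,-1]],
  ],
  squeeze=50,
)

```text
t: 8.3
tcp_pos: [0.4371, -0.0793, 0.0616]
tool_rot: [0.998, 0.069, 0.002, 0.001]
force: [0.8, 0.0, 7.1]
finger_gap: 0.405
gripper_force: 50.5
```

```bash
python3 - <<'E'
from h import *
to(.662,.001,.13,31.3)
E
```

```text
t 8.3 tcp [ 0.4371 -0.0793  0.0616] phi 7.88 F [0.8021 0.0032 7.0822] gap 0.405 gf 50.538641810417175 q6 1.0011683833514484
 turn wz -23.42 then tx,ty,tz mm [233.9  48.3 -68.4]
```

Emit:
servo_tool(
  rows=[
    [[0,0,0,0,0,-0.01,-1],[0,0,0,0,0,-0.03,-1],[0,0,-5.85,0,0,-0.03,-1],[0,0,-5.85,0,0,0,-1],[0,0,-5.85,0,0,0,-1],[0,0,-5.85,0,0,0,-1],[0,0,0,0.039,0.008,0,-1],[0,0,0,0.039,0.008,0,-1]],
  ],
)

```text
t: 8.97
tcp_pos: [0.5091, -0.0515, 0.1308]
tool_rot: [0.963, 0.268, -0.001, -0.001]
force: [1.2, -0.8, -1.1]
finger_gap: 0.408
gripper_force: 50.4
```

Emit:
servo_tool(
  rows=[
    [[0,0,0,0.039,0.008,0,-1],[0,0,0,0.039,0.008,0,-1],[0,0,0,0.039,0.008,0,-1],[0,0,0,0.039,0.008,0,-1],[0,0,0,0,0,0.03,-1],[0,0,0,0,0,0.03,-1],[0,0,0,0,0,0,-1],[0,0,0,0,0,0,-1]],
  ],
)

```text
t: 9.63
tcp_pos: [0.6582, 0.0024, 0.0685]
tool_rot: [0.963, 0.27, -0.003, -0.001]
force: [-0.3, 0.7, -0.4]
finger_gap: 0.404
gripper_force: 50.4
```

Emit:
servo_tool(
  rows=[
    [[0,0,0,0,0,0.01,-1],[0,0,0,0,0,0.01,-1],[0,0,0,0,0,0,-1],[0,0,0,0,0,0,-1],[0,0,0,0,0,0,-1]],
  ],
)

```text
t: 10.05
tcp_pos: [0.661, 0.0015, 0.0511]
tool_rot: [0.963, 0.27, 0.001, 0.0]
force: [-0.3, 0.1, -1.2]
finger_gap: 0.404
gripper_force: 50.4
```

```bash
python3 - <<'E'
from h import *
to(.662,.001,.036,31.3)
cv2.imwrite('pics/s3.png',cv2.resize(manip.snapshot('side')[130:270,150:290],None,fx=4,fy=4,interpolation=2))
E
```

```text
t 10.05 tcp [0.661  0.0015 0.0511] phi 31.27 F [-0.3214  0.0589 -1.1892] gap 0.404 gf 50.40380358695984 q6 0.8585386712585891
 turn wz -0.03 then tx,ty,tz mm [ 0.6  1.  15.1]
```

View pics/s3.png

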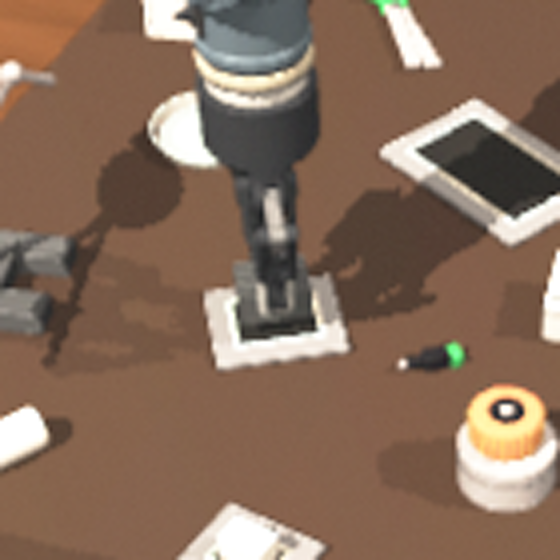

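The sink is level and aligned over its pad. Lower it and release.

Emit:
servo_tool(
  rows=[
    [[0,0,0,0,0.001,0.008,-1],[0,0,0,0,0,0.004,-1],[0,0,0,0,0,0.002,-1],[0,0,0,0,0,0,-1],[0,0,0,0,0,0,-1],[0,0,0,0,0,0,0],[0,0,0,0,0,0,0.3],[0,0,0,0,0,0,0.4]],
  ],
)

```text
t: 10.77
tcp_pos: [0.6614, 0.0009, 0.0365]
tool_rot: [0.963, 0.27, 0.0, 0.0]
force: [-1.0, 1.1, 0.0]
finger_gap: 0.701
gripper_force: 0.0
```

Emit:
servo_tool(
  rows=[
    [[0,0,0,0,0,0,0.4],[0,0,0,0,0,-0.02,0.4],[0,0,0,0,0,-0.04,0.4],[0,0,0,0,0,-0.04,0.4],[0,0,0,0,0,0,0.6],[0,0,0,0,0,0,0.6],[0,0,0,0,0,0,0.6]],
  ],
)

```text
t: 11.35
tcp_pos: [0.6609, 0.001, 0.1366]
tool_rot: [0.963, 0.27, 0.0, 0.0]
force: [-0.9, -0.5, -0.4]
finger_gap: 0.798
gripper_force: 0.0
```

```bash
python3 - <<'E'
from h import *
to(.469,.0815,.06)
E
```

```text
t 11.35 tcp [0.6609 0.001  0.1366] phi 31.29 F [-0.9299 -0.5499 -0.4026] gap 0.798 gf 0.0 q6 0.8574141462094688
 turn wz 0.0 then tx,ty,tz mm [-122.2 -168.4   76.6]
```

Emit:
servo_tool(
  rows=[
    [[0,0,0,-0.0204,-0.0281,0,0.6],[0,0,0,-0.0204,-0.0281,0,0.6],[0,0,0,-0.0204,-0.0281,0,0.6],[0,0,0,-0.0204,-0.0281,0,0.6],[0,0,0,-0.0204,-0.0281,0,0.6],[0,0,0,-0.0204,-0.0281,0,0.6],[0,0,0,0,0,0,0.6],[0,0,0,0,0,0.02,0.6]],
  ],
  squeeze=60,
)

```text
t: 12.02
tcp_pos: [0.467, 0.0824, 0.1172]
tool_rot: [0.963, 0.271, 0.0, 0.0]
force: [1.2, -0.9, -0.8]
finger_gap: 0.801
gripper_force: 0.0
```

Emit:
servo_tool(
  rows=[
    [[0,0,0,0,0,0.03,0.6],[0,0,0,0,0,0.02,0.6],[0,0,0,0,0,0.006,0.6],[0,0,0,0,0,0,0.6],[0,0,0,0,0,0,0.6],[0,0,0,0,0,0,0.6]],
  ],
)

```text
t: 12.52
tcp_pos: [0.4694, 0.0814, 0.0608]
tool_rot: [0.963, 0.27, 0.0, 0.0]
force: [-0.5, 0.5, -0.8]
finger_gap: 0.799
gripper_force: 0.0
```

```bash
python3 - <<'E'
from h import *
to(.469,.0815,.06)
E
```

```text
t 12.52 tcp [0.4694 0.0814 0.0608] phi 31.29 F [-0.4965  0.5189 -0.8301] gap 0.799 gf 0.0 q6 0.9611847733753797
 turn wz 0.0 then tx,ty,tz mm [-0.3 -0.3  0.8]
```

Emit:
servo_tool(
  rows=[
    [[0,0,0,0,0,0,-1],[0,0,0,0,0,0,-1],[0,0,0,0,0,0,-1],[0,0,0,0,0,0,-1],[0,0,0,0,0,0,-1],[0,0,0,0,0,0,-1]],
  ],
)

```text
t: 13.02
tcp_pos: [0.4698, 0.0813, 0.0619]
tool_rot: [0.963, 0.27, 0.001, 0.001]
force: [-1.7, 0.2, 7.5]
finger_gap: 0.502
gripper_force: 59.8
```

Emit:
servo_tool(
  rows=[
    [[0,0,0,0,0,-0.01,-1],[0,0,0,0,0,-0.03,-1],[0,0,0,0,0,-0.03,-1],[0,0,0,0,0,-0.02,-1],[0,0,0,0,0,0,-1]],
  ],
)

```text
t: 13.43
tcp_pos: [0.4714, 0.0815, 0.1546]
tool_rot: [0.963, 0.27, 0.004, 0.001]
force: [-0.1, -0.2, -1.0]
finger_gap: 0.503
gripper_force: 62.0
```

```bash
python3 - <<'E'
from h import *
to(.4648,-.4029,.15)
cv2.imwrite('pics/s4.png',cv2.resize(manip.snapshot('side')[150:290,200:340],None,fx=4,fy=4,interpolation=2))
E
```

```text
t 13.43 tcp [0.4714 0.0815 0.1546] phi 31.31 F [-0.0694 -0.1826 -1.0364] gap 0.503 gf 61.9523399323225 q6 0.9612324529286893
 turn wz 0.0 then tx,ty,tz mm [-257.3  410.4    4.6]
```

View pics/s4.png

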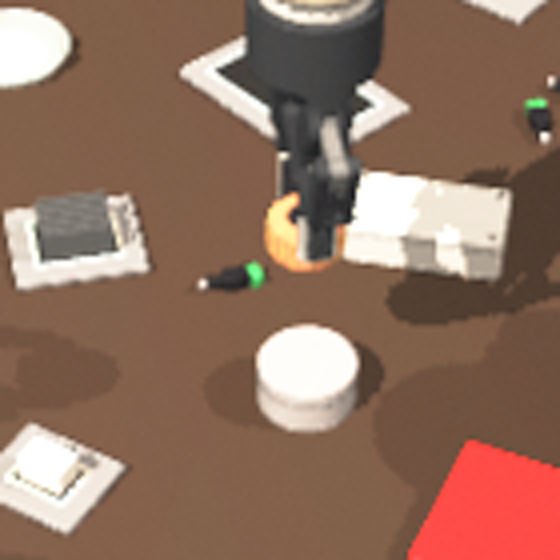

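The toroid is held level and the sink and relay are on their pads. Carry the toroid.

Emit:
servo_tool(
  rows=[
    [[0,0,0,-0.0197,0.0316,0,-1],[0,0,0,-0.0197,0.0316,0,-1],[0,0,0,-0.0197,0.0316,0,-1],[0,0,0,-0.0197,0.0316,0,-1],[0,0,0,-0.0197,0.0316,0,-1],[0,0,0,-0.0197,0.0316,0,-1],[0,0,0,-0.0197,0.0316,0,-1],[0,0,0,-0.0197,0.0316,0,-1]],
  ],
)

```text
t: 14.15
tcp_pos: [0.4642, -0.2176, 0.149]
tool_rot: [0.963, 0.269, -0.001, -0.001]
force: [0.4, 0.3, -2.5]
finger_gap: 0.502
gripper_force: 62.0
```

Emit:
servo_tool(
  rows=[
    [[0,0,0,-0.0197,0.0316,0,-1],[0,0,0,-0.0197,0.0316,0,-1],[0,0,0,-0.0197,0.0316,0,-1],[0,0,0,-0.0197,0.0316,0,-1],[0,0,0,-0.0197,0.0316,0,-1],[0,0,0,0,0,0.02,-1],[0,0,0,0,0,0.03,-1],[0,0,0,0,0,0.03,-1]],
  ],
)

```text
t: 14.82
tcp_pos: [0.4628, -0.4034, 0.0686]
tool_rot: [0.963, 0.269, 0.0, -0.0]
force: [0.5, -0.1, -1.9]
finger_gap: 0.501
gripper_force: 62.0
```

Emit:
servo_tool(
  rows=[
    [[0,0,0,0,0,0.015,-1],[0,0,0,0,0,0,-1],[0,0,0,0,0,0,-1],[0,0,0,0,0,0,-1]],
  ],
)

```text
t: 15.15
tcp_pos: [0.4637, -0.4028, 0.0555]
tool_rot: [0.963, 0.27, 0.0, 0.0]
force: [0.5, 0.4, -1.3]
finger_gap: 0.507
gripper_force: 62.0
```

```bash
python3 - <<'E'
from h import *
to(.4648,-.4029,.0365)
E
```

```text
t 15.15 tcp [ 0.4637 -0.4028  0.0555] phi 31.3 F [ 0.4572  0.4135 -1.2963] gap 0.507 gf 61.97025552392006 q6 0.12764540031515553
 turn wz 0.0 then tx,ty,tz mm [ 0.9  0.7 19. ]
```

Emit:
servo_tool(
  rows=[
    [[0,0,0,0.001,0.0007,0.01,-1],[0,0,0,0,0,0.006,-1],[0,0,0,0,0,0.002,-1],[0,0,0,0,0,0.001,-1],[0,0,0,0,0,0,-1],[0,0,0,0,0,0,0.2],[0,0,0,0,0,0,0.5],[0,0,0,0,0,0,0.6]],
  ],
)

```text
t: 15.82
tcp_pos: [0.4651, -0.4031, 0.0369]
tool_rot: [0.963, 0.27, 0.0, 0.001]
force: [0.4, -1.2, 0.2]
finger_gap: 0.8
gripper_force: 0.0
```

Emit:
servo_tool(
  rows=[
    [[0,0,0,0,0,0,0.6],[0,0,0,0,0,-0.02,0.6],[0,0,0,0,0,-0.03,0.7],[0,0,0,0,0,-0.04,1],[0,0,0,0,0,0,1],[0,0,0,0,0,0,1]],
  ],
)

```text
t: 16.32
tcp_pos: [0.4661, -0.4043, 0.1294]
tool_rot: [0.963, 0.27, 0.001, 0.003]
force: [-0.7, -0.2, 0.4]
finger_gap: 1.001
gripper_force: 0.0
```

```bash
python3 - <<'E'
from h import *
to(.438,-.081,.12,7.6)
im=manip.snapshot('top');cv2.imwrite('pics/top3.png',im)
S=8;x0,y0=215,200
b=cv2.resize(im[200:275,215:335],None,fx=S,fy=S,interpolation=cv2.INTER_CUBIC);g=cv2.cvtColor(b,cv2.COLOR_BGR2GRAY)
for th in (150,180):
    cs,h=cv2.findContours((g>th).astype(np.uint8),cv2.RETR_EXTERNAL,cv2.CHAIN_APPROX_NONE)
    for c in cs:
        if cv2.contourArea(c)<20000: continue
        p=(c.reshape(-1,2)+.5)/S-.5+[x0,y0]; print(th,rect('top',p,.032))
E
```

```text
t 16.32 tcp [ 0.4661 -0.4043  0.1294] phi 31.3 F [-0.7417 -0.1996  0.3678] gap 1.001 gf 0.0 q6 0.12914889928884196
 turn wz 23.7 then tx,ty,tz mm [  14.9 -324.2    9.4]
150 (array([387.7475, -97.7807]), 191.62754821777344, 45.65213394165039, -51.317874908447266)
150 (array([445.3001, -79.8085]), 95.16673278808594, 62.23835372924805, 7.73344087600708)
150 (array([469.0343,  83.819 ]), 64.05963897705078, 63.04694747924805, -0.0541229248046875)
180 (array([445.5136, -79.804 ]), 93.70642852783203, 61.14834213256836, 7.730502128601074)
180 (array([468.8687,  83.8085]), 63.0697021484375, 61.66041946411133, 0.15474942326545715)
```

View pics/top3.png

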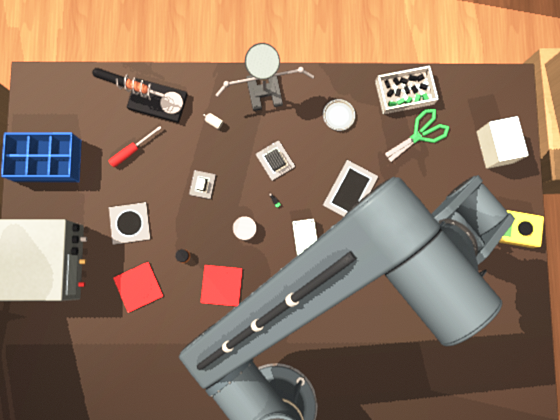

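The toroid is released on its pad. The box's near end is hidden by the arm, but its far end agrees with (.4385,-.0808), 7.7°. The tin is at (.469,.084). Box next.

Emit:
servo_tool(
  rows=[
    [[0,0,5.9,0,0,0,1],[0,0,5.9,0,0,0,1],[0,0,5.9,0,0,0,1],[0,0,5.9,0,0,0,1],[0,0,0,0.0018,-0.0359,0,1],[0,0,0,0.0018,-0.0359,0,1],[0,0,0,0.0018,-0.0359,0,1],[0,0,0,0.0018,-0.0359,0,1]],
  ],
  squeeze=80,
)

```text
t: 17.03
tcp_pos: [0.4511, -0.2573, 0.1247]
tool_rot: [0.998, 0.066, -0.001, -0.001]
force: [0.9, -0.0, -0.4]
finger_gap: 0.998
gripper_force: 0.0
```

Emit:
servo_tool(
  rows=[
    [[0,0,0,0.0018,-0.0359,0,1],[0,0,0,0.0018,-0.0359,0,1],[0,0,0,0.0018,-0.0359,0,1],[0,0,0,0.0018,-0.0359,0,1],[0,0,0,0.0018,-0.0359,0,1],[0,0,0,0,0,0.02,1],[0,0,0,0,0,0.02,1],[0,0,0,0,0,0,1]],
  ],
)

```text
t: 17.7
tcp_pos: [0.435, -0.0784, 0.0833]
tool_rot: [0.998, 0.068, -0.004, -0.002]
force: [-1.6, -0.3, 0.3]
finger_gap: 0.999
gripper_force: 0.0
```

Emit:
servo_tool(
  rows=[
    [[0,0,0,0,0,0,1],[0,0,0,0,0,0,1],[0,0,0,0,0,0,1]],
  ],
)

```text
t: 17.95
tcp_pos: [0.4378, -0.0809, 0.0867]
tool_rot: [0.998, 0.067, 0.0, 0.0]
force: [0.3, -0.4, 0.8]
finger_gap: 0.999
gripper_force: 0.0
```

```bash
python3 - <<'E'
from h import *
to(.4385,-.0808,.028,7.7)
E
```

```text
t 17.95 tcp [ 0.4378 -0.0809  0.0867] phi 7.64 F [ 0.3406 -0.4321  0.7841] gap 0.999 gf 0.0 q6 1.0027753835460023
 turn wz -0.06 then tx,ty,tz mm [ 0.7  0.  58.7]
```

Emit:
servo_tool(
  rows=[
    [[0,0,0,0.0007,0,0.02,1],[0,0,0,0,0,0.02,1],[0,0,0,0,0,0.012,1],[0,0,0,0,0,0.006,1],[0,0,0,0,0,0,1],[0,0,0,0,0,0,1]],
  ],
)

```text
t: 18.45
tcp_pos: [0.4385, -0.0806, 0.0287]
tool_rot: [0.998, 0.067, 0.0, 0.0]
force: [0.0, 0.3, 0.2]
finger_gap: 1.003
gripper_force: 0.0
```

Emit:
servo_tool(
  rows=[
    [[0,0,0,0,0,0,0],[0,0,0,0,0,0,-1],[0,0,0,0,0,0,-1],[0,0,0,0,0,0,-1],[0,0,0,0,0,0,-1],[0,0,0,0,0,0,-1]],
  ],
)

```text
t: 18.95
tcp_pos: [0.439, -0.0807, 0.0297]
tool_rot: [0.998, 0.067, 0.001, 0.001]
force: [-0.6, -1.4, 8.0]
finger_gap: 0.659
gripper_force: 85.1
```

Emit:
servo_tool(
  rows=[
    [[0,0,0,0,0,-0.01,-1],[0,0,0,0,0,-0.02,-1],[0,0,0,0,0,-0.02,-1],[0,0,0,0,0,0,-1],[0,0,0,0,0,0,-1]],
  ],
)

```text
t: 19.37
tcp_pos: [0.4388, -0.0804, 0.0793]
tool_rot: [0.998, 0.067, 0.001, 0.001]
force: [0.1, -0.3, -2.4]
finger_gap: 0.659
gripper_force: 86.5
```

```bash
python3 - <<'E'
from h import *
to(.5758,-.2077,.08,-28.7)
cv2.imwrite('pics/s5.png',cv2.resize(manip.snapshot('side')[110:250,240:380],None,fx=4,fy=4,interpolation=2))
E
```

```text
t 19.37 tcp [ 0.4388 -0.0804  0.0793] phi 7.7 F [ 0.0672 -0.3094 -2.4403] gap 0.659 gf 86.47621393203735 q6 1.0036372891426666
 turn wz 36.4 then tx,ty,tz mm [181.3  45.8  -0.7]
```

View pics/s5.png

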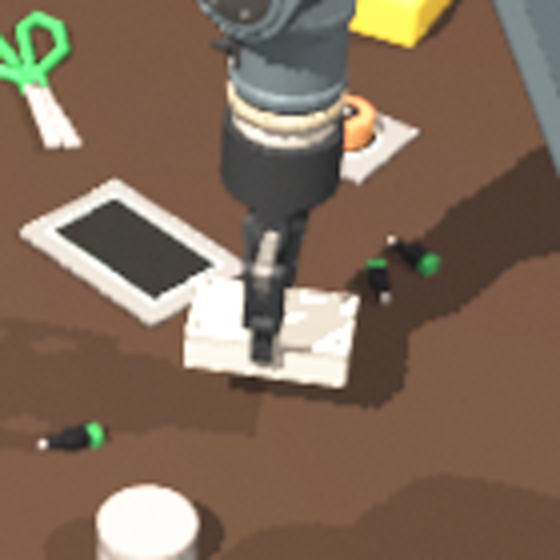

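The box is held level. Turn it and carry it to its pad.

Emit:
servo_tool(
  rows=[
    [[0,0,6.1,0,0,0,-1],[0,0,6.1,0,0,0,-1],[0,0,6.1,0,0,0,-1],[0,0,6.1,0,0,0,-1],[0,0,6.0,0,0,0,-1],[0,0,6.0,0,0,0,-1],[0,0,0,0.0302,0.0076,0,-1],[0,0,0,0.0302,0.0076,0,-1]],
  ],
)

```text
t: 20.08
tcp_pos: [0.4815, -0.121, 0.0767]
tool_rot: [0.969, -0.247, -0.003, -0.001]
force: [1.3, -0.8, -2.4]
finger_gap: 0.662
gripper_force: 86.3
```

Emit:
servo_tool(
  rows=[
    [[0,0,0,0.0302,0.0076,0,-1],[0,0,0,0.0302,0.0076,0,-1],[0,0,0,0.0302,0.0076,0,-1],[0,0,0,0.0302,0.0076,0,-1],[0,0,0,0,0,0.015,-1],[0,0,0,0,0,0.01,-1],[0,0,0,0,0,0,-1],[0,0,0,0,0,0,-1]],
  ],
)

```text
t: 20.75
tcp_pos: [0.5727, -0.2056, 0.051]
tool_rot: [0.969, -0.248, -0.003, -0.001]
force: [-0.0, -0.4, -2.5]
finger_gap: 0.663
gripper_force: 86.2
```

```bash
python3 - <<'E'
from h import *
to(.5758,-.2077,.0365,-28.7)
E
```

```text
t 20.75 tcp [ 0.5727 -0.2056  0.051 ] phi -28.7 F [-0.0066 -0.351  -2.5177] gap 0.663 gf 86.22760891914368 q6 1.5434790922154835
 turn wz 0.0 then tx,ty,tz mm [ 3.7  0.4 14.5]
```

Emit:
servo_tool(
  rows=[
    [[0,0,0,0,0,0.008,-1],[0,0,0,0,0,0.004,-1],[0,0,0,0,0,0,-1],[0,0,0,0,0,0,-1],[0,0,0,0,0,0,-1]],
  ],
)

```text
t: 21.17
tcp_pos: [0.5754, -0.2072, 0.0416]
tool_rot: [0.969, -0.248, 0.0, 0.0]
force: [-0.4, 0.1, -1.8]
finger_gap: 0.66
gripper_force: 86.2
```

```bash
python3 - <<'E'
from h import *
to(.5758,-.2077,.0365,-28.7)
E
```

```text
t 21.17 tcp [ 0.5754 -0.2072  0.0416] phi -28.7 F [-0.4168  0.0954 -1.8154] gap 0.66 gf 86.23420715332031 q6 1.5434989714316876
 turn wz 0.0 then tx,ty,tz mm [0.6 0.2 5.1]
```

Emit:
servo_tool(
  rows=[
    [[0,0,0,0.0005,0,0.003,-1],[0,0,0,0,0,0.002,-1],[0,0,0,0,0,0,-1],[0,0,0,0,0,0,-1],[0,0,0,0,0,0,0.6],[0,0,0,0,0,0,1],[0,0,0,0,0,0,1],[0,0,0,0,0,0,1]],
  ],
)

```text
t: 21.83
tcp_pos: [0.576, -0.2077, 0.0367]
tool_rot: [0.969, -0.248, 0.0, 0.0]
force: [-0.1, -0.2, 0.2]
finger_gap: 1.003
gripper_force: 0.0
```

Emit:
servo_tool(
  rows=[
    [[0,0,0,0,0,-0.01,1],[0,0,0,0,0,-0.03,1],[0,0,0,0,0,-0.03,1],[0,0,0,0,0,-0.02,1],[0,0,0,0,0,0,1],[0,0,0,0,0,0,1]],
  ],
)

```text
t: 22.33
tcp_pos: [0.5766, -0.208, 0.1285]
tool_rot: [0.969, -0.248, 0.002, 0.001]
force: [-0.0, 0.1, 0.1]
finger_gap: 1.004
gripper_force: 0.0
```

```bash
python3 - <<'E'
from h import *
to(.469,.084,.09)
E
```

```text
t 22.33 tcp [ 0.5766 -0.208   0.1285] phi -28.7 F [-0.0302  0.1057  0.1421] gap 1.004 gf 0.0 q6 1.5434657523325022
 turn wz 0.0 then tx,ty,tz mm [-234.7 -204.4   38.5]
```

Emit:
servo_tool(
  rows=[
    [[0,0,-7.1,0,0,0,1],[0,0,-7.1,0,0,0,1],[0,0,-7.1,0,0,0,1],[0,0,-7.1,0,0,0,1],[0,0,0,-0.0136,-0.0364,0,1],[0,0,0,-0.0136,-0.0364,0,1],[0,0,0,-0.0136,-0.0364,0,1],[0,0,0,-0.0136,-0.0364,0,1]],
  ],
  squeeze=70,
)

```text
t: 23.0
tcp_pos: [0.5202, -0.0602, 0.1251]
tool_rot: [1.0, -0.003, -0.001, -0.001]
force: [0.1, 0.7, 0.1]
finger_gap: 0.999
gripper_force: 0.0
```

Emit:
servo_tool(
  rows=[
    [[0,0,0,-0.0136,-0.0364,0,1],[0,0,0,-0.0136,-0.0364,0,1],[0,0,0,-0.0136,-0.0364,0,1],[0,0,0,-0.0136,-0.0364,0,1],[0,0,0,0,0,0.02,1],[0,0,0,0,0,0.02,1],[0,0,0,0,0,0,1],[0,0,0,0,0,0,1]],
  ],
)

```text
t: 23.67
tcp_pos: [0.4671, 0.0844, 0.0851]
tool_rot: [1.0, -0.003, -0.002, -0.0]
force: [0.7, 0.2, 0.4]
finger_gap: 0.999
gripper_force: 0.0
```

Emit:
servo_tool(
  rows=[
    [[0,0,0,0,0,0,1],[0,0,0,0,0,0,1]],
  ],
)

```text
t: 23.83
tcp_pos: [0.469, 0.0838, 0.0868]
tool_rot: [1.0, -0.003, 0.0, 0.0]
force: [-0.0, 0.7, -0.3]
finger_gap: 1.0
gripper_force: 0.0
```

```bash
python3 - <<'E'
from h import *
to(.469,.084,.028)
E
```

```text
t 23.83 tcp [0.469  0.0838 0.0868] phi -0.37 F [-0.0163  0.6672 -0.2831] gap 1.0 gf 0.0 q6 1.518729170996379
 turn wz 0.0 then tx,ty,tz mm [-0.  -0.2 58.8]
```

Emit:
servo_tool(
  rows=[
    [[0,0,0,0,0,0.02,1],[0,0,0,0,0,0.02,1],[0,0,0,0,0,0.012,1],[0,0,0,0,0,0.006,1],[0,0,0,0,0,0,1],[0,0,0,0,0,0,1]],
  ],
)

```text
t: 24.33
tcp_pos: [0.4689, 0.0839, 0.0288]
tool_rot: [1.0, -0.003, 0.0, 0.0]
force: [0.5, -0.5, 0.5]
finger_gap: 0.999
gripper_force: 0.0
```

Emit:
servo_tool(
  rows=[
    [[0,0,0,0,0,0,0],[0,0,0,0,0,0,-1],[0,0,0,0,0,0,-1],[0,0,0,0,0,0,-1],[0,0,0,0,0,0,-1],[0,0,0,0,0,0,-1]],
  ],
)

```text
t: 24.83
tcp_pos: [0.4691, 0.0841, 0.03]
tool_rot: [1.0, -0.002, 0.001, 0.0]
force: [-1.0, -0.5, 9.1]
finger_gap: 0.694
gripper_force: 74.2
```

Emit:
servo_tool(
  rows=[
    [[0,0,0,0,0,-0.01,-1],[0,0,0,0,0,-0.03,-1],[0,0,0,0,0,-0.03,-1],[0,0,0,0,0,0,-1],[0,0,0,0,0,0,-1],[0,0,0,0,0,0,-1]],
  ],
)

```text
t: 25.33
tcp_pos: [0.4682, 0.0843, 0.0986]
tool_rot: [1.0, -0.003, 0.0, -0.0]
force: [-1.0, 0.1, -2.1]
finger_gap: 0.696
gripper_force: 76.6
```

```bash
python3 - <<'E'
from h import *
to(.486,.3994,.1)
cv2.imwrite('pics/s6.png',cv2.resize(manip.snapshot('side')[100:300,150:400],None,fx=3,fy=3,interpolation=2))
E
```

```text
t 25.33 tcp [0.4682 0.0843 0.0986] phi -0.31 F [-0.9701  0.1203 -2.0757] gap 0.696 gf 76.61133653484285 q6 1.5188220199515237
 turn wz 0.0 then tx,ty,tz mm [  16.1 -315.2   -1.4]
```

View pics/s6.png

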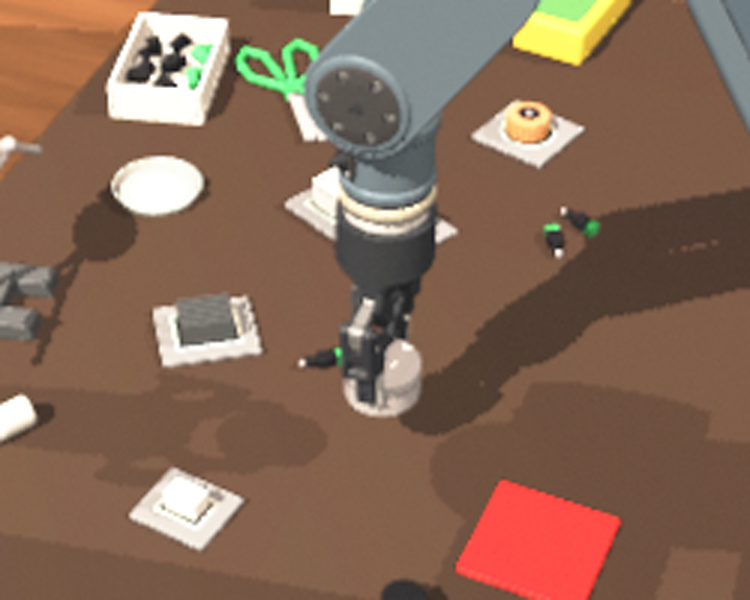

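The tin is held level and the other four parts sit on their pads. Before carrying, I'll check the clearance to the grey instrument beside the tin pad.

```bash
python3 - <<'E'
from h import *
P=[cam(n)[0]@cam(n)[1][:3] for n in('top','side')]
for a,b in(((68,221),(189,374)),):
    X=cv2.triangulatePoints(P[0],P[1],np.array(a,float).reshape(2,1),np.array(b,float).reshape(2,1));X=(X[:3]/X[3]).ravel();print(X,proj('top',X),proj('side',X))
print(ray('top',(85,240),.05),ray('top',(85,240),.09),ray('top',(182,256),.05))
to(.486,.3994,.1,69.6,p=np.array([.469,.0842,.0985]),f=-.3)
E
```

```text
[0.4827 0.5261 0.1075] [ 67.5927 219.3416] [191.4397 374.5447]
[0.4351 0.5002 0.05  ] [0.4317 0.4862 0.09  ] [0.3925 0.2452 0.05  ]
t 25.38 tcp [0.4677 0.0843 0.0979] phi -0.31 F [-1.236   0.428  -1.3272] gap 0.696 gf 76.6045751888305 q6 1.5187810792690375
 turn wz -69.9 then tx,ty,tz mm [301.4 -93.9  -1.5]
```

Emit:
servo_tool(
  rows=[
    [[0,0,-7,0,0,0,-1],[0,0,-7,0,0,0,-1],[0,0,-7,0,0,0,-1],[0,0,-7,0,0,0,-1],[0,0,-7,0,0,0,-1],[0,0,-7,0,0,0,-1],[0,0,-7,0,0,0,-1],[0,0,-7,0,0,0,-1]],
  ],
)

```text
t: 26.05
tcp_pos: [0.4674, 0.0843, 0.0969]
tool_rot: [0.883, 0.47, -0.002, -0.001]
force: [-1.1, 0.3, -2.3]
finger_gap: 0.689
gripper_force: 76.6
```

Emit:
servo_tool(
  rows=[
    [[0,0,-7,0,0,0,-1],[0,0,-7,0,0,0,-1],[0,0,0,0,0,0,-1],[0,0,0,0.0377,-0.0117,0,-1],[0,0,0,0.0377,-0.0117,0,-1],[0,0,0,0.0377,-0.0117,0,-1],[0,0,0,0.0377,-0.0117,0,-1]],
  ],
)

```text
t: 26.63
tcp_pos: [0.4761, 0.2431, 0.0972]
tool_rot: [0.822, 0.569, -0.001, -0.0]
force: [1.8, -0.6, -1.6]
finger_gap: 0.696
gripper_force: 76.6
```

Emit:
servo_tool(
  rows=[
    [[0,0,0,0.0377,-0.0117,0,-1],[0,0,0,0.0377,-0.0117,0,-1],[0,0,0,0.0377,-0.0117,0,-1],[0,0,0,0.0377,-0.0117,0,-1],[0,0,0,0,0,0.02,-1],[0,0,0,0,0,0.02,-1],[0,0,0,0,0,0,-1],[0,0,0,0,0,0,-1]],
  ],
)

```text
t: 27.3
tcp_pos: [0.4834, 0.3987, 0.056]
tool_rot: [0.821, 0.571, -0.003, -0.0]
force: [-0.2, 0.2, -2.5]
finger_gap: 0.695
gripper_force: 76.5
```

```bash
python3 - <<'E'
from h import *
to(.486,.3994,.0365)
E
```

```text
t 27.3 tcp [0.4834 0.3987 0.056 ] phi 69.59 F [-0.2208  0.249  -2.5349] gap 0.695 gf 76.52413227595389 q6 0.8677317213449373
 turn wz 0.0 then tx,ty,tz mm [ 1.6  2.2 19.5]
```

Emit:
servo_tool(
  rows=[
    [[0,0,0,0,0,0.01,-1],[0,0,0,0,0,0.005,-1],[0,0,0,0,0,0,-1],[0,0,0,0,0,0,-1],[0,0,0,0,0,0,-1]],
  ],
)

```text
t: 27.72
tcp_pos: [0.4858, 0.3995, 0.0438]
tool_rot: [0.821, 0.571, 0.0, 0.0]
force: [-0.6, 0.3, -1.6]
finger_gap: 0.696
gripper_force: 76.6
```

```bash
python3 - <<'E'
from h import *
to(.486,.3994,.0365)
E
```

```text
t 27.72 tcp [0.4858 0.3995 0.0438] phi 69.64 F [-0.6312  0.2675 -1.5645] gap 0.696 gf 76.58690141513944 q6 0.8659971505991457
 turn wz 0.0 then tx,ty,tz mm [-0.   0.2  7.3]
```

Emit:
servo_tool(
  rows=[
    [[0,0,0,0,0,0.004,-1],[0,0,0,0,0,0.003,-1],[0,0,0,0,0,0,-1],[0,0,0,0,0,0,-1],[0,0,0,0,0,0,0.6],[0,0,0,0,0,0,1],[0,0,0,0,0,0,1],[0,0,0,0,0,0,1]],
  ],
)

```text
t: 28.38
tcp_pos: [0.4855, 0.3997, 0.0366]
tool_rot: [0.821, 0.571, 0.0, 0.0]
force: [0.5, -1.0, 0.6]
finger_gap: 1.001
gripper_force: 0.0
```

Emit:
servo_tool(
  rows=[
    [[0,0,0,0,0,-0.01,1],[0,0,0,0,0,-0.03,1],[0,0,0,0,0,-0.04,1],[0,0,0,0,0,-0.04,1],[0,0,0,-0.038,0,-0.01,1],[0,0,0,-0.038,0,0,1],[0,0,0,-0.038,0,0,1],[0,0,0,-0.038,0,0,1]],
  ],
)

```text
t: 29.05
tcp_pos: [0.4321, 0.2561, 0.1678]
tool_rot: [0.82, 0.572, 0.001, 0.0]
force: [-0.8, -0.5, -0.2]
finger_gap: 0.998
gripper_force: 0.0
```

Emit:
servo_tool(
  rows=[
    [[0,0,0,-0.038,0,0,1],[0,0,0,-0.038,0,0,1],[0,0,0,-0.038,0,0,1],[0,0,0,-0.03,0,0,1],[0,0,0,0,0,0,1],[0,0,0,0,0,0,1]],
  ],
)

```text
t: 29.55
tcp_pos: [0.3825, 0.1209, 0.1671]
tool_rot: [0.822, 0.57, 0.0, 0.0]
force: [0.5, 0.1, -0.3]
finger_gap: 1.003
gripper_force: 0.0
```

```bash
python3 - <<'E'
from h import *
im=manip.snapshot('top');s=manip.snapshot('side')
cv2.imwrite('pics/f.png',np.vstack([cv2.resize(im[120:290,80:470],(780,340),interpolation=2),cv2.resize(s[100:400,150:400],(300,260),interpolation=2)[:, :].repeat(1,1) if 0 else cv2.copyMakeBorder(cv2.resize(s[120:390,170:400],(220,258),interpolation=2),0,0,0,560,cv2.BORDER_CONSTANT)]))
cv2.imwrite('pics/topf.png',im);cv2.imwrite('pics/sidef.png',s)
to(0.4,0,.1)
E
```

```text
t 29.65 tcp [0.3838 0.1223 0.167 ] phi 69.67 F [ 0.1911 -0.9411  0.3617] gap 1.002 gf 0.0 q6 0.3836068222743348
 turn wz 0.0 then tx,ty,tz mm [-109.    57.7   67. ]
```

View pics/f.png

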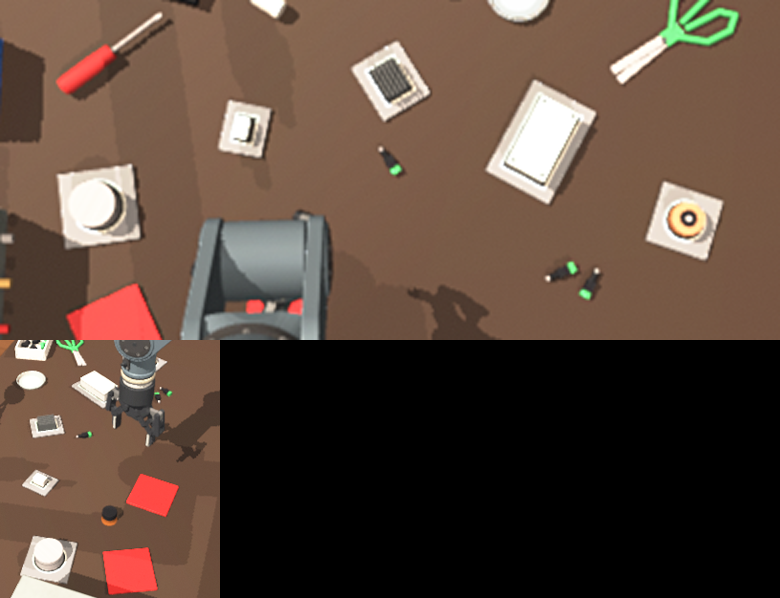

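All five parts sit upright on their own pads, for example the tin at crop (97,203) and the toroid at (687,219). I'll check the centres numerically.

```bash
python3 - <<'E'
from h import *
im=cv2.imread('pics/topf.png');g=cv2.cvtColor(im,cv2.COLOR_BGR2GRAY)
for n,uv,z,t in (('tin',(128.5,221.5),.038,(486,399.4)),('tor',(423.5,229.5),.03,(464.8,-402.9)),('relay',(201,183.5),.026,(593,202.7)),('sink',(275.5,160),.03,(662,1)),('case',(352.5,188.5),.038,(575.8,-207.7))):
    print(n,'off mm',ray('top',uv,z)[:2]*1000-t)
E
```

```text
tin off mm [-0.7068 -8.0841]
tor off mm [-1.2149  2.6643]
relay off mm [-2.414  -0.9047]
sink off mm [-6.825  -1.9605]
case off mm [-1.2448 -1.434 ]
```

Reading by eye is too coarse here: one pixel is 2.5 mm. I'll overlay the ideal top-face outlines on a zoomed view.

```bash
python3 - <<'E'
from h import *
im=cv2.imread('pics/topf.png');out=[]
S=7
for n,c,z,(w,h),a in (('tin',(486,399.4),38,(62,62),None),('sink',(662,1),30,(48,36),31.3),('relay',(593,202.7),26,(30,20),-11.4),('tor',(464.8,-402.9),30,(46,46),None),('case',(575.8,-207.7),38,(106,58),-28.7)):
    if a is None: P=[(c[0]+w/2*np.cos(t),c[1]+w/2*np.sin(t)) for t in np.linspace(0,2*np.pi,60)]
    else: P=cv2.boxPoints((c,(w,h),a))
    q=np.array([proj('top',(p[0]/1000,p[1]/1000,z/1000)) for p in P]);m=q.mean(0).round().astype(int)
    r=18 if n!='case' else 26;s=S if n!='case' else 7
    b=cv2.resize(im[m[1]-r:m[1]+r,m[0]-r:m[0]+r],None,fx=s,fy=s,interpolation=cv2.INTER_CUBIC)
    cv2.polylines(b,[(((q-m+r)+.5)*s-.5).round().astype(int)],True,(0,0,255),1)
    out.append(cv2.resize(b,(260,260)))
cv2.imwrite('pics/o.png',np.vstack([np.hstack(out[:3]),np.hstack(out[3:]+[out[0]*0])]))
E
```

```text
(no output)
```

View pics/o.png

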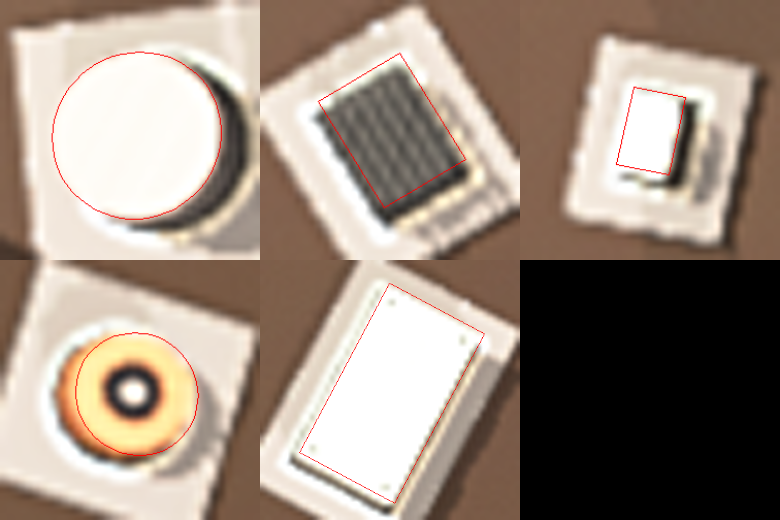

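The overlay shows all five parts within about 4 mm of their outline centres and aligned, and the gripper is clear. Hand in.

```bash
python3 -c "
from station import manip
print(manip.sign_off())"
```

```text
the job is handed in; nothing more can be done
None
```

All five parts lie flat and aligned on their own pads, each within about 4 mm of its outline's centre in the last picture, and the job was handed in at about 30 s; no verdict came back.

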